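Clear the glued frame off the tool chest and open its sprung lid

TASK

The blue tool chest has to be opened, but a freshly glued wooden lattice frame is lying on its lid. Slide the frame, flat and without lifting or tipping it, across onto the plywood stand next to the chest until it lies wholly on the stand; then raise the lid by its yellow bar past its balance point so that its springs hold it fully open, and let go. Leave the glue bottle, mug, hammer and bundle of strips where they are.

Things in the scene. Friction and masses are not known exactly. Their poses are not given: they have to be found in the camera images.
- chest: Blue steel tool chest fixed to the bench, 180 (x) x 260 (y) x 100 mm tall without the lid, walls 8 mm. Origin: centre of its underside, on the bench. Its x points from the handle side (the robot's side) to the hinge side. The closed lid covers it exactly; the closed lid's flat top lies 112 mm above the origin.
- lid (a joint): Lid hinge, rad: 0 shut, 1.55 fully open (stop; lid nearly upright). The hinge axis lies along the chest's y at chest x = +90 mm, z = 106 mm. Lid panel 180 x 260 x 12 mm, about 0.75 kg, with sprung hinges: below its balance point, 1.05 to 1.25 rad depending on the lid, it falls shut when let go; beyond that the springs carry it to the stop and hold it there. Lifting it takes about 1 N at the bar.
- handle (a point): Middle of the yellow round handle bar of the lid: 14 mm diameter, 132 mm long, along the chest's y, in the lid's mid plane, 42 mm beyond the lid's front edge (35 mm clear gap between bar and edge) and 222 mm from the hinge axis; 106 mm above the bench when shut. Two 12 mm wide steel arms at its ends carry it, leaving 120 mm free between them. It turns with the lid; a pinched bar can turn between the fingers.
- stand: Fixed stand of plywood on wooden legs, top 180 x 180 mm, its top 110 mm above its origin, that is 2 mm lower than the closed lid's top. It stands on one side of the chest (either +y or -y, differs from start to start), square to it, with a gap of 8 to 14 mm beside the lid. Origin: centre of its footprint, on the bench; axes parallel to the chest's.
- frame: Freshly glued dark wooden lattice frame lying flat on the lid, 140 (x) x 120 (y) x 24 mm tall, rim bars 16 mm wide, a cross of thinner bars inside, about 0.25 kg. Origin: centre of its underside; z up.
- bin: Fixed red open parts bin, 180 x 180 x 70 mm, with wooden strips in it, on the chest's other side (not the stand's). Not needed. Origin: centre of its underside.
- glue: White glue bottle with orange cap, 56 mm diameter, 130 mm tall, upright beyond the chest. Leave alone. Origin: centre of its underside.
- mug: Blue mug, 76 mm diameter, 85 mm tall, upright beyond the chest. Leave alone. Origin: centre of its underside.
- hammer: Hammer, 260 mm long, with a wooden handle and steel head, lying flat on the bench in front, to the left. Leave alone. Its handle runs along its x, handle to -x; origin at mid length, at the underside.
- strips: Flat bundle of four dark wooden strips, 160 (x) x 51 (y) x 10 mm, lying on the bench in front, to the right. Leave alone. Origin: centre of its underside.
Things that resemble listed ones, but are neither listed nor needed, are in the scene too. Of the things that look like the frame, the smallest one is meant.

How it is judged:
By the outcome, as a careful person would: the job done as asked, in the order asked, and still so for the second after the job is handed in, with the robot touching nothing.
It also fails if it takes over 56 s, if anything falls off the work surface, if the arm or the gripper's body presses on something with over 40 N, if the wrist force passes 120 N, or if a joint passes its speed limit or range.

ROBOT

A 6-joint arm with a two-finger parallel gripper is mounted at the origin on the work surface. World frame = base frame: x ahead of the robot, y to its left, z up, the work surface at z = 0. Lengths are in m, angles in degrees, forces in N, time in s.
With the tool pointing down it reaches from about 0.25 to 0.725 m from the base axis. Payload 9.7 kg.
Tool frame: the origin (TCP) lies at the very end of the fingers, on their centre line; the grasp point (between the pads) lies 19 mm behind it (bot.grip_depth is the distance from the TCP to the grasp point, in m); z points along the fingers, y is the direction in which the jaws open and shut (so a half turn about z gives the same grasp; the last joint's range is limited). The gripper opens to 85 mm and grips with 20 to 120 N. Pads are 22 mm wide; open, the fingers measure 114 mm over their backs; the gripper's body (76 mm by 85 mm) begins 54 mm behind the grasp point. The pads swing forward as they close: fully open they stand 13 mm farther back than shut.
Start: joints at [65.432, 4.979, 10.078, 95.1, 0, 90], TCP at [0.229, 0.5, 0.231] pointing down, gripper open.
Joint ranges: [-179.16, 179.16], [-48.56, 103.87], [-65.8, 70.77], [-126.05, 130.52], [-82.76, 87.17], [-180, 180]. Speed limits (degrees/s): [127.2, 127.2, 147.25, 180, 180, 180].

INTERFACE

Orientations are given as [roll, pitch, yaw] about the fixed x, y, z axes, in that order (R = Rz(yaw) Ry(pitch) Rx(roll)).
In Python, from workcell import telemetry, optics, order, bot gives the robot as it stands. The module is installed in compiled form; this text tells all that it offers.
- The arm moves only by the shell command python3 -m inch 'ROWS' [FORCE]. ROWS is JSON, a list of rows, each a list of 7 numbers: the shift along the tool's x, y, z in m, then the turn, a rotation vector about the tool's x, y, z in rad, then the closure, from 0 (fully open) to 1 (shut). In form: [[tx, ty, tz, rx, ry, rz, grip], ...]. A call has 1 to 12 rows; each row is the pose to reach, as a shift and turn from the pose commanded when the call began, along the tool's axes at that moment; what a row does not reach only later rows make up. A row lasts 1/12 s, in which the tool goes at most 41.7 mm and 7.16 degrees, less where a joint would pass 70% of its speed; a pose out of reach is approached as far as the arm can. A call with a gripper value outside its range is refused whole. The fingers move at their own pace and stop on an object; FORCE is the grip in N (left out, the last holds). Time passes only in rows, so rows that repeat a pose let the fingers close. It gives the time, the measured TCP pose, the force and the opening at its end, in the units of the state.
- telemetry.get_obs(): the state, without advancing time (a new reading comes with each control period).
- optics.camera(name): name is "scene" or "side" or "wrist"; returns (picture, depth): 384x512x3 uint8, red, green, blue; 384x512 float32, m along the optical axis (not along the pixel's ray), 0 where there is no reading.
- optics.camera_info(name): a dict with "camera_matrix" (3x3 intrinsics, pixels), "xyz" and "attitude" of the camera in the world; the wrist camera has in their place "mount" (4x4, takes a point from camera to tool coordinates, whose origin is the TCP and whose axes are the flange's). Camera axes: x right, y down, z forward; pixel columns grow to the right and rows downward; lengths in m; the calibration is good to about 2 mm. A picture is of the moment at which its call begins: read the wrist's pose just before it. camera_info takes no time and is no camera call.
- order.job_done(): hands the job in, once; it reports no verdict.
The state is a dict: "time": time; "q": joint angles; "qd": joint speeds; "joint_efforts": joint torques, N m; "ee_pos": TCP position; "tcp_rot": TCP orientation; "wrist_force": force on the tool from outside, world axes, zero at the start; "torque": the same for the moment, N m; "opening": finger opening in m.
Only numpy, scipy, OpenCV 4.12 (cv2) and the standard library are available. Lean on these libraries where they do the work, as an engineer would, in place of code of your own. Each camera call takes 0.05 s, during which the arm holds its last target. There are 200 camera calls.

## Working session

There is one attempt and no reset: what is moved stays moved. The work goes in short steps, Python scripts to look and compute and a shell command to move; the robot and the scene stay as the last step left them, time stands still between calls to the robot, and variables do not carry over. Pictures are saved under pics/ and viewed, about 8 in all and at most 12, crops included, and the job is handed in when it is done.

```bash
mkdir -p pics
cat > h.py <<'E'
import numpy as np, cv2
from scipy.spatial.transform import Rotation as Ro
from workcell import telemetry, optics, order, bot
def pose(info):
    a=np.array(info["attitude"],float)
    R=a if a.shape==(3,3) else Ro.from_euler('xyz',a,degrees=True).as_matrix()
    return R,np.array(info["xyz"],float)
def shot(name,fn=None):
    s=telemetry.get_obs(); im,d=optics.camera(name); i=optics.camera_info(name)
    K=np.array(i["camera_matrix"])
    if name=="wrist":
        T=np.eye(4);T[:3,:3]=Ro.from_euler('xyz',s["tcp_rot"],degrees=True).as_matrix();T[:3,3]=s["ee_pos"]
        M=T@np.array(i["mount"]);R,t=M[:3,:3],M[:3,3]
    else: R,t=pose(i)
    if fn: cv2.imwrite("pics/"+fn,im[:,:,::-1])
    np.savez("last_"+name,im=im,d=d,K=K,R=R,t=t)
    return im,d,K,R,t
def load(name):
    z=np.load("last_"+name+".npz"); return [z[k] for k in("im","d","K","R","t")]
def cloud(d,K,R,t):
    v,u=np.indices(d.shape); P=np.stack([(u-K[0,2])/K[0,0]*d,(v-K[1,2])/K[1,1]*d,d],-1)
    W=P@R.T+t; W[d<=0]=np.nan; return W
def ray(uv,K,R,t,z):
    r=R@np.linalg.inv(K)@[uv[0],uv[1],1]; return t+r*(z-t[2])/r[2]
E
python3 - <<'E'
from h import *
s=telemetry.get_obs(); print(s); 
for n in("scene","side"):
    print(optics.camera_info(n)); shot(n,n+"0.png")
print(optics.camera_info("wrist"),bot.grip_depth)
a=cv2.imread("pics/scene0.png");cv2.imwrite("pics/scene0b.png",cv2.resize(a,(800,600),interpolation=cv2.INTER_CUBIC))
E
```

```text
{'time': 0.0, 'q': array([ 6.54314029e+01,  5.01335728e+00,  1.00353344e+01,  9.50998677e+01,
       -5.87312553e-04,  8.99986001e+01]), 'qd': array([ 0.00350749,  0.09288682, -0.00436354, -0.11768538,  0.03985322,
        0.02137293]), 'joint_efforts': array([ 1.35400926e-03, -5.20389855e+01,  4.64802897e+01,  1.63080404e-02,
        1.20186887e-04, -2.44493680e-05]), 'ee_pos': array([0.22859   , 0.50000069, 0.2305693 ]), 'tcp_rot': array([-1.79922109e+02,  5.85408981e-04,  1.55432804e+02]), 'wrist_force': array([0.58408069, 0.57901646, 0.86685241]), 'torque': array([-0.0539806 ,  0.02881869, -0.03548296]), 'opening': 0.08578248645653164}
{'camera_matrix': array([[358.38166185,   0.        , 248.61637999],
       [  0.        , 358.38166185, 185.25450526],
       [  0.        ,   0.        ,   1.        ]]), 'xyz': array([ 0.97086985, -0.80546725,  0.64824811]), 'attitude': array([-122.43878031,   -0.62479561,   30.17745241])}
{'camera_matrix': array([[469.97634867,   0.        , 257.98984278],
       [  0.        , 469.97634867, 184.35722455],
       [  0.        ,   0.        ,   1.        ]]), 'xyz': array([-0.181297  , -0.7960505 ,  1.20936213]), 'attitude': array([-136.86540721,    1.10749234,  -44.26997196])}
{'camera_matrix': array([[334.27445724,   0.        , 258.77531612],
       [  0.        , 334.27445724, 188.81389557],
       [  0.        ,   0.        ,   1.        ]]), 'mount': array([[-1.17460380e-03, -9.52774918e-01, -3.03675117e-01,
         7.86440182e-02],
       [ 9.99999301e-01, -1.16085389e-03, -2.25802180e-04,
        -1.08712250e-03],
       [-1.37383789e-04, -3.03675170e-01,  9.52775615e-01,
        -1.41591503e-01],
       [ 0.00000000e+00,  0.00000000e+00,  0.00000000e+00,
         1.00000000e+00]])} 0.0187
```

View pics/scene0b.png

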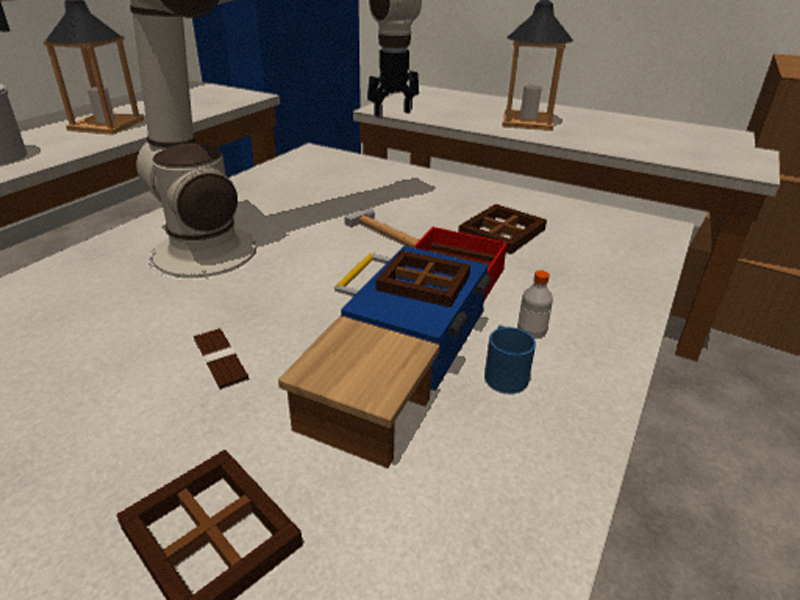

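View pics/side0.png

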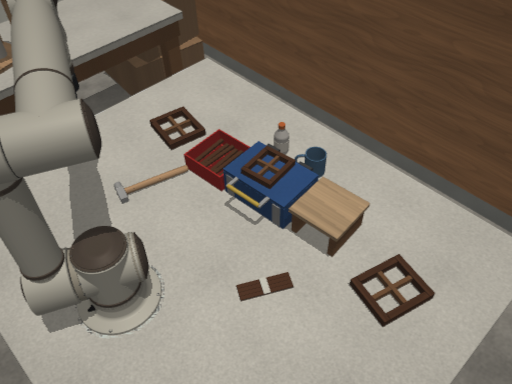

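Candidates for the frame (scene 800x600 picture): lattice on the lid at (425,277), large one on the bench at (210,525), another on the bench behind the bin at (503,227). The lid one is the one described (and the smallest); the stand is on the -y side at (360,370), the handle at (360,272).

```bash
cat > m.py <<'E'
from h import *
def rect(P):
    r=cv2.minAreaRect((P[:,:2]*1000).astype(np.float32)); return np.round(r[0],1),np.round(r[1],1),round(r[2],2)
def biggest(m):
    n,l,s,c=cv2.connectedComponentsWithStats(m.astype(np.uint8)); return l==1+np.argmax(s[1:,4]) if n>1 else m>0
def analyse(n):
    im,d,K,R,t=load(n); W=cloud(d,K,R,t); hsv=cv2.cvtColor(im,cv2.COLOR_RGB2HSV).astype(int)
    H,S,V=hsv[...,0],hsv[...,1],hsv[...,2]; z=W[...,2]
    reg=(W[...,0]>.25)&(W[...,0]<.85)&(abs(W[...,1])<.6)
    blue=reg&(H>100)&(H<125)&(S>150)&(z>.1)&(z<.125)
    wood=reg&(H<25)&(S>60)&(V>110)&(z>.1)&(z<.12)
    dark=reg&(H<20)&(V<120)&(z>.122)&(z<.15)
    yel=reg&(H>20)&(H<32)&(S>150)&(z>.08)&(z<.13)
    for k,m in dict(blue=blue,wood=wood,dark=dark,yel=yel).items():
        m=biggest(m); P=W[m]
        if len(P)>20: print(n,k,len(P),rect(P),"z",np.round(np.percentile(P[:,2],[10,50,90]),4))
if __name__=="__main__":
    import sys
    for n in sys.argv[1:]: analyse(n)
E
python3 m.py side scene
python3 - <<'E'
from h import *
a=load("side")[0][130:260,210:380,::-1];cv2.imwrite("pics/crop1.png",cv2.resize(a,None,fx=4,fy=4,interpolation=cv2.INTER_CUBIC))
E
```

```text
side blue 1221 (array([588.1, -31.9]), array([181.5, 259.7]), 4.82) z [0.1083 0.1115 0.1145]
side wood 2594 (array([ 615.3, -261.5]), array([183.7, 179.6]), 4.65) z [0.1066 0.1096 0.1127]
side dark 840 (array([593.5, -17.9]), array([148.2, 122.5]), 7.52) z [0.1258 0.1331 0.1378]
side yel 115 (array([457.4, -41.5]), array([ 13.5, 125.6]), 3.91) z [0.1083 0.1108 0.1139]
scene blue 1859 (array([590.7, -31.8]), array([179.4, 261.9]), 4.64) z [0.1076 0.1105 0.1118]
scene wood 3846 (array([ 614.4, -260.8]), array([180.6, 182. ]), 4.32) z [0.1077 0.1089 0.1101]
scene dark 1001 (array([594.4, -20.4]), array([139.7, 122.8]), 7.97) z [0.1247 0.1324 0.1352]
scene yel 103 (array([460.7, -41.8]), array([ 10.5, 126.8]), 4.96) z [0.1064 0.1099 0.1118]
```

View pics/crop1.png

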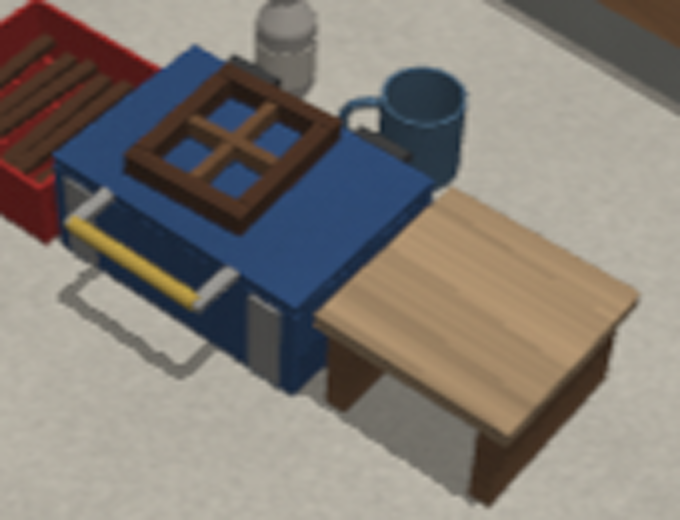

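The crop confirms it: the smallest lattice lies on the blue lid (frame centre ≈ side px (268,165)), stand to the right at ≈(330,208), yellow bar ≈(243,194). Next I compute the approach shift.

```bash
cat > go.py <<'E'
from h import *; import sys
# go.py x y z yaw : rows' shift/turn from the present pose (tool kept pointing down)
x,y,z,yaw=map(float,sys.argv[1:5]); s=telemetry.get_obs()
R=Ro.from_euler('xyz',s["tcp_rot"],degrees=True); G=Ro.from_euler('xyz',[180,0,yaw],degrees=True)
print(round(float(s["time"]),2),np.round(s["ee_pos"],4),np.round(s["tcp_rot"],2),"q",np.round(s["q"]),"shift",np.round(R.inv().apply(np.array([x,y,z])-s["ee_pos"]),4),"rot",np.round((R.inv()*G).as_rotvec(),4))
E
python3 go.py .574 -.074 .24 7.7
```

```text
0.1 [0.2286 0.5    0.2306] [-179.93    0.    155.43] q [65.  5. 10. 95. -0. 90.] shift [-0.5528 -0.3785 -0.0089] rot [-4.0000e-04  1.6000e-03  2.5784e+00]
```

```bash
python3 -m inch '[[-0.553,-0.3785,-0.009,0,0,2.578,0.5],[-0.553,-0.3785,-0.009,0,0,2.578,0.5],[-0.553,-0.3785,-0.009,0,0,2.578,0.5],[-0.553,-0.3785,-0.009,0,0,2.578,0.5],[-0.553,-0.3785,-0.009,0,0,2.578,0.5],[-0.553,-0.3785,-0.009,0,0,2.578,0.5],[-0.553,-0.3785,-0.009,0,0,2.578,0.5],[-0.553,-0.3785,-0.009,0,0,2.578,0.5],[-0.553,-0.3785,-0.009,0,0,2.578,0.5],[-0.553,-0.3785,-0.009,0,0,2.578,0.5],[-0.553,-0.3785,-0.009,0,0,2.578,0.5],[-0.553,-0.3785,-0.009,0,0,2.578,0.5]]'; python3 go.py .574 -.074 .24 7.7
```

```text
time: 1.1
ee_pos: [0.487, 0.0697, 0.2379]
tcp_rot: [-180.0, -0.0, 69.1]
wrist_force: [0.4, 2.5, -0.1]
opening: 0.0428
1.1 [0.487  0.0697 0.2379] [-180.     -0.     69.12] q [  8.  -3.   3.  96.   0. 119.] shift [-0.1033  0.1325 -0.0021] rot [-1.000e-04 -0.000e+00  1.072e+00]
```

```bash
python3 -m inch '[[-0.103,0.1325,-0.002,0,0,1.072,0.5],[-0.103,0.1325,-0.002,0,0,1.072,0.5],[-0.103,0.1325,-0.002,0,0,1.072,0.5],[-0.103,0.1325,-0.002,0,0,1.072,0.5],[-0.103,0.1325,-0.002,0,0,1.072,0.5],[-0.103,0.1325,-0.002,0,0,1.072,0.5],[-0.103,0.1325,-0.002,0,0,1.072,0.5],[-0.103,0.1325,-0.002,0,0,1.072,0.5],[-0.103,0.1325,-0.002,0,0,1.072,0.5],[-0.103,0.1325,-0.002,0,0,1.072,0.5],[-0.103,0.1325,-0.002,0,0,1.072,0.5]]'
python3 - <<'E'
from h import *
shot("wrist","w1.png")
E
python3 m.py wrist; python3 go.py .574 -.074 .115 7.7
```

```text
time: 2.02
ee_pos: [0.5744, -0.0711, 0.2397]
tcp_rot: [-180.0, 0.0, 8.2]
wrist_force: [0.4, 0.4, -0.2]
opening: 0.0426
wrist blue 36170 (array([589.1, -30.7]), array([177.6, 258. ]), 4.61) z [0.1099 0.1107 0.1117]
wrist wood 27190 (array([ 611.1, -237.8]), array([179.4, 134.2]), 4.66) z [0.1079 0.1089 0.1097]
wrist dark 15381 (array([591.3, -18.2]), array([138. , 118.3]), 7.7) z [0.1302 0.1343 0.1354]
wrist yel 824 (array([461.4, -73.7]), array([12.2, 64.2]), 3.58) z [0.1068 0.1103 0.1117]
2.07 [ 0.5744 -0.071   0.2397] [-1.7999e+02  3.0000e-02  8.2300e+00] q [ -7.   9.  16.  97.  -0. 165.] shift [-0.0008  0.0029  0.1247] rot [-0.0001  0.0005  0.0093]
```

View pics/w1.png

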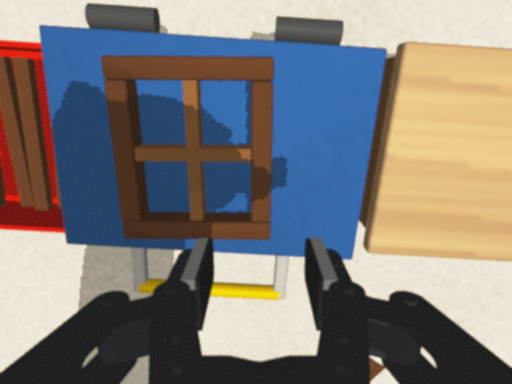

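The wrist view shows the frame's -y (right) rim at px ≈(260,160), free cells on either side of the cross, stand to the right. Frame (0.592,-0.0185), yaw 7.7; I grip the -y rim in the near cell.

```bash
python3 go.py .570 -.074 .117 7.7; python3 -m inch '[[-0.005,0.002,0.02,0,0,0.009,0.5],[-0.005,0.002,0.05,0,0,0.009,0.5],[-0.005,0.002,0.07,0,0,0.009,0.5],[-0.005,0.002,0.085,0,0,0.009,0.5],[-0.005,0.002,0.1,0,0,0.009,0.5],[-0.005,0.002,0.11,0,0,0.009,0.5],[-0.005,0.002,0.117,0,0,0.009,0.5],[-0.005,0.002,0.122,0,0,0.009,0.5],[-0.005,0.002,0.122,0,0,0.009,0.5]]'
python3 - <<'E'
from h import *
shot("wrist","w2.png")
E
```

```text
2.07 [ 0.5744 -0.071   0.2397] [-1.7999e+02  3.0000e-02  8.2300e+00] q [ -7.   9.  16.  97.  -0. 165.] shift [-0.0047  0.0023  0.1227] rot [-0.0001  0.0005  0.0093]
time: 2.82
ee_pos: [0.5696, -0.0737, 0.1173]
tcp_rot: [-180.0, 0.0, 7.6]
wrist_force: [-0.8, 0.4, -0.4]
opening: 0.0423
```

View pics/w2.png

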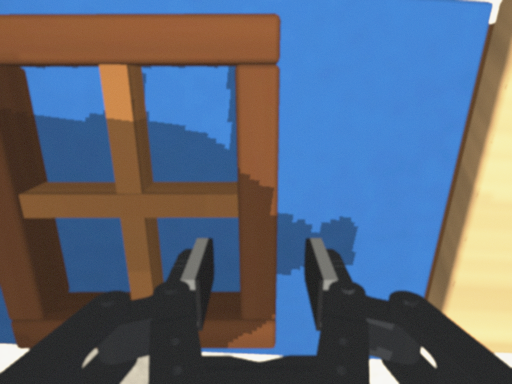

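The fingers straddle the right rim (px 258,270), inner finger inside the cell. Close gently.

```bash
python3 -m inch '[[0,0,0,0,0,0,0.6],[0,0,0,0,0,0,0.7],[0,0,0,0,0,0,0.8],[0,0,0,0,0,0,1],[0,0,0,0,0,0,1],[0,0,0,0,0,0,1],[0,0,0,0,0,0,1]]' 25
python3 - <<'E'
from h import *
shot("wrist")
E
python3 m.py wrist
```

```text
time: 3.45
ee_pos: [0.5701, -0.0737, 0.1186]
tcp_rot: [180.0, -0.1, 7.6]
wrist_force: [-0.1, -0.3, 4.4]
opening: 0.0152
wrist blue 54275 (array([604.7, -60.7]), array([149.5, 196.8]), 5.06) z [0.1099 0.1107 0.1116]
wrist wood 12805 (array([ 600.2, -174.6]), array([181.4,  41.9]), 18.95) z [0.103  0.1085 0.1095]
wrist dark 20308 (array([584.8, -20.3]), array([124.5, 121. ]), 7.91) z [0.125  0.1337 0.1349]
```

Gripped (15 mm). The 4 N up-force shows the tips swung onto the lid; relieve it by 1 mm and slide.

```bash
python3 -m inch '[[0,0,-0.001,0,0,0,1],[0,0.003,-0.001,0,0,0,1],[-0.0005,0.01,-0.001,0,0,0,1],[-0.001,0.018,-0.001,0,0,0,1],[-0.001,0.028,-0.001,0,0,0,1],[-0.0015,0.038,-0.001,0,0,0,1],[-0.002,0.048,-0.001,0,0,0,1],[-0.0025,0.06,-0.001,0,0,0,1],[-0.003,0.072,-0.001,0,0,0,1],[-0.0035,0.084,-0.001,0,0,0,1],[-0.004,0.092,-0.001,0,0,0,1],[-0.004,0.096,-0.001,0,0,0,1]]'
python3 - <<'E'
from h import *
shot("side")
a=load("side")[0][120:260,200:390,::-1];cv2.imwrite("pics/crop2.png",cv2.resize(a,None,fx=4,fy=4,interpolation=cv2.INTER_CUBIC))
E
python3 m.py side
```

```text
time: 4.5
ee_pos: [0.5784, -0.171, 0.1189]
tcp_rot: [180.0, 0.0, 7.5]
wrist_force: [-1.0, 2.3, 1.6]
opening: 0.0154
side blue 823 (array([585.9,  29. ]), array([179.3, 136.8]), 3.56) z [0.1088 0.1115 0.1144]
side wood 2527 (array([ 614.5, -261.7]), array([182.7, 179. ]), 4.97) z [0.1065 0.1097 0.1127]
side dark 442 (array([ 572.9, -123. ]), array([ 88.8, 122.9]), 7.99) z [0.1247 0.1337 0.1378]
side yel 98 (array([457. , -42.4]), array([ 12.4, 127.6]), 5.22) z [0.1079 0.1111 0.1142]
```

View pics/crop2.png

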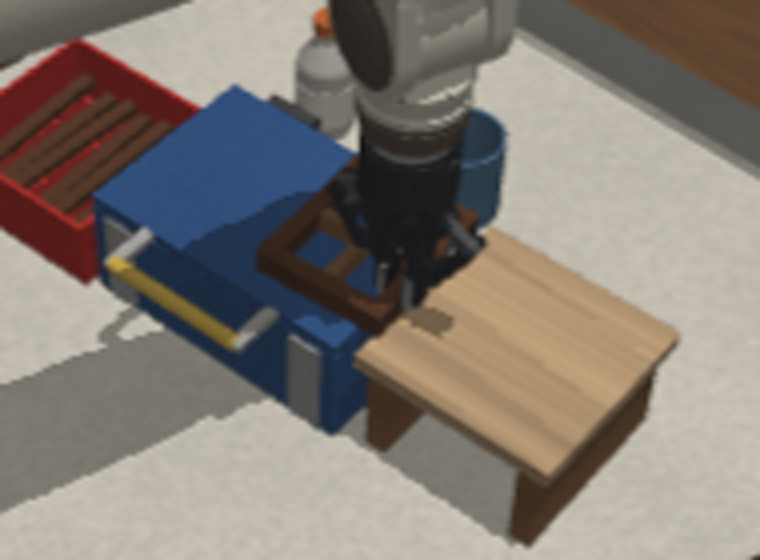

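The picture shows the frame flat in the grip at the lid's edge (px ≈(370,270) of the crop), following well. Continue onto the stand.

```bash
python3 -m inch '[[0,0.004,0,0,0,0,1],[-0.0005,0.013,0,0,0,0,1],[-0.001,0.025,0,0,0,0,1],[-0.001,0.037,0,0,0,0,1],[-0.0015,0.05,0,0,0,0,1],[-0.002,0.063,0,0,0,0,1],[-0.0025,0.076,0,0,0,0,1],[-0.003,0.089,0,0,0,0,1],[-0.0035,0.102,0,0,0,0,1],[-0.004,0.114,0,0,0,0,1],[-0.004,0.121,0,0,0,0,1],[-0.004,0.124,0,0,0,0,1]]';  python3 -m inch '[[0,0.005,0,0,0,0,1],[0,0.012,0.001,0,0,0,1],[-0.001,0.018,0.002,0,0,0,1],[-0.001,0.022,0.002,0,0,0,1],[-0.001,0.022,0.002,0,0,0,1]]'
python3 - <<'E'
from h import *
shot("wrist");shot("side")
a=load("side")[0][120:260,200:390,::-1];cv2.imwrite("pics/crop3.png",cv2.resize(a,None,fx=4,fy=4,interpolation=cv2.INTER_CUBIC))
E
python3 m.py side wrist
```

```text
time: 5.55
ee_pos: [0.5907, -0.2944, 0.1185]
tcp_rot: [180.0, 0.0, 7.5]
wrist_force: [0.8, 0.3, -2.5]
opening: 0.0152
time: 5.97
ee_pos: [0.5928, -0.3156, 0.1171]
tcp_rot: [180.0, -0.0, 7.5]
wrist_force: [-0.4, -0.6, -1.1]
opening: 0.0153
side blue 2045 (array([589.5, -30.5]), array([178.3, 260.8]), 4.98) z [0.1085 0.1116 0.1147]
side wood 390 (array([ 554.1, -268.6]), array([ 62.6, 174.8]), 4.07) z [0.1068 0.1097 0.1127]
side dark 591 (array([ 613.2, -262.3]), array([142. , 128.9]), 7.0) z [0.1264 0.1323 0.1363]
side yel 114 (array([456.3, -40.3]), array([ 13.6, 129. ]), 4.53) z [0.1084 0.1116 0.1142]
wrist wood 21879 (array([ 628.3, -280. ]), array([136.4, 147.3]), 7.47) z [0.108  0.1089 0.1097]
wrist dark 46477 (array([ 614.1, -261.5]), array([139.5, 122.5]), 7.33) z [0.1279 0.1324 0.1335]
```

View pics/crop3.png

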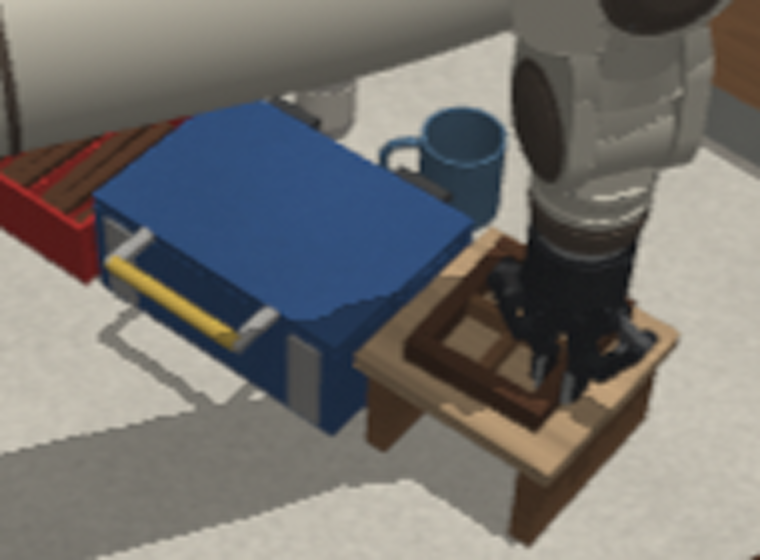

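Frame lies centred on the stand (0.614,-0.262), its top 2 mm lower than it was on the lid. Lower a hair, release, rise.

```bash
python3 -m inch '[[0,0,0.0007,0,0,0,1],[0,0,0.0007,0,0,0,0.7],[0,0,0.0007,0,0,0,0.5],[0,0,0.0007,0,0,0,0.5],[0,0,0.0007,0,0,0,0.5],[0,0,-0.006,0,0,0,0.5],[0,0,-0.02,0,0,0,0.5],[0,0,-0.045,0,0,0,0.5],[0,0,-0.08,0,0,0,0.5],[0,0,-0.11,0,0,0,0.5],[0,0,-0.11,0,0,0,0.5]]'
python3 - <<'E'
from h import *
shot("wrist");shot("side")
E
python3 m.py side wrist; python3 go.py .459 -.042 .23 4.7
```

```text
time: 6.98
ee_pos: [0.5938, -0.3153, 0.2348]
tcp_rot: [179.7, -0.4, 7.6]
wrist_force: [-0.2, -0.7, 0.8]
opening: 0.0431
side blue 1894 (array([589., -31.]), array([178.4, 257.7]), 4.92) z [0.1086 0.1117 0.1147]
side wood 760 (array([ 615.1, -262.8]), array([182.7, 177.6]), 4.61) z [0.1062 0.1095 0.1124]
side dark 953 (array([ 614.7, -259.5]), array([147.3, 122.4]), 8.04) z [0.1255 0.1319 0.1355]
side yel 112 (array([457.1, -42.2]), array([ 12.6, 123. ]), 4.14) z [0.1073 0.1112 0.1141]
wrist blue 15345 (array([ 596.9, -126.6]), array([177.6,  68.4]), 4.41) z [0.1095 0.1108 0.1117]
wrist wood 18181 (array([ 613.4, -261.5]), array([179.1, 179.6]), 4.54) z [0.1079 0.1089 0.1098]
wrist dark 17044 (array([ 613.8, -259.7]), array([139.2, 120.1]), 7.66) z [0.1287 0.1325 0.1336]
wrist yel 140 (array([463.7, -99.4]), array([11.5, 14.5]), 7.5) z [0.1077 0.1109 0.1119]
7.08 [ 0.5933 -0.3151  0.229 ] [ 1.7989e+02 -1.5000e-01  7.5500e+00] q [-28.  23.  31.  98.   0. 144.] shift [-0.0972 -0.2884 -0.0018] rot [ 0.0018 -0.0027  0.0498]
```

Frame stays put after release: centre (0.614,-0.260), inside the stand. Now to the bar, jaws turned across it (yaw 94.7).

```bash
python3 -m inch '[[-0.097,-0.288,0,0,0,-1.521,0.5],[-0.097,-0.288,0,0,0,-1.521,0.5],[-0.097,-0.288,0,0,0,-1.521,0.5],[-0.097,-0.288,0,0,0,-1.521,0.5],[-0.097,-0.288,0,0,0,-1.521,0.5],[-0.097,-0.288,0,0,0,-1.521,0.5],[-0.097,-0.288,0,0,0,-1.521,0.5],[-0.097,-0.288,0,0,0,-1.521,0.5],[-0.097,-0.288,0,0,0,-1.521,0.5],[-0.097,-0.288,0,0,0,-1.521,0.5],[-0.097,-0.288,0,0,0,-1.521,0.5],[-0.097,-0.288,0,0,0,-1.521,0.5]]';python3 -m inch '[[0,0,0,0,0,-0.03,0.5],[0,0,0,0,0,-0.03,0.5]]'
python3 - <<'E'
from h import *
shot("wrist","w3.png")
E
python3 m.py wrist; python3 go.py .459 -.042 .23 94.7
```

```text
time: 8.08
ee_pos: [0.4581, -0.0417, 0.2259]
tcp_rot: [-179.9, -0.0, 93.9]
wrist_force: [-0.0, -0.7, 0.9]
opening: 0.0429
time: 8.25
ee_pos: [0.4582, -0.0419, 0.2259]
tcp_rot: [-179.9, -0.0, 95.3]
wrist_force: [-0.8, 0.3, -0.3]
opening: 0.0425
wrist blue 56801 (array([587.5, -30.4]), array([180., 258.]), 4.57) z [0.11   0.1109 0.1117]
wrist wood 2435 (array([456.4, -42.1]), array([ 14., 134.]), 4.77) z [0.108  0.1107 0.112 ]
wrist dark 381 (array([ 584.7, -207.8]), array([25.8, 11.6]), 3.26) z [0.1246 0.1322 0.1333]
wrist yel 2320 (array([456.5, -41. ]), array([ 12.2, 130.3]), 4.55) z [0.1092 0.111  0.1121]
8.3 [ 0.4582 -0.042   0.226 ] [-1.7991e+02 -2.0000e-02  9.5160e+01] q [-5. -7. -3. 95.  0. 80.] shift [-0.0001  0.0007 -0.004 ] rot [-0.0016 -0.0003  0.008 ]
```

View pics/w3.png

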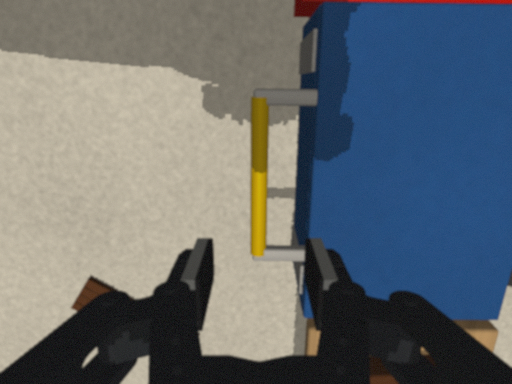

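Bar at (0.457,-0.0415), px ≈(260,175), midway between the fingers. Narrow the jaws a bit and go down.

```bash
python3 -m inch '[[0,-0.001,0.02,0,0,0.008,0.6],[0,-0.001,0.055,0,0,0.008,0.6],[0,-0.001,0.085,0,0,0.008,0.6],[0,-0.001,0.105,0,0,0.008,0.6],[0,-0.001,0.12,0,0,0.008,0.6],[0,-0.001,0.13,0,0,0.008,0.6],[0,-0.001,0.138,0,0,0.008,0.6],[0,-0.001,0.139,0,0,0.008,0.6]]'; python3 -m inch '[[0,0,0,0,0,0,0.75],[0,0,0,0,0,0,0.85],[0,0,0,0,0,0,1],[0,0,0,0,0,0,1],[0,0,0,0,0,0,1],[0,0,0,0,0,0,1]]' 30
```

```text
time: 8.97
ee_pos: [0.4571, -0.0421, 0.0868]
tcp_rot: [-179.9, -0.0, 94.7]
wrist_force: [0.3, 0.3, 0.1]
opening: 0.0342
time: 9.47
ee_pos: [0.4579, -0.0422, 0.0885]
tcp_rot: [180.0, 0.0, 94.8]
wrist_force: [-2.0, -0.6, 2.1]
opening: 0.013
```

Bar pinched (13 mm). Lift along the 222 mm arc, first half.

```bash
python3 -m inch '[[0,0.0001,-0.0067,0,0,0,1],[0,0.0007,-0.0177,0,0,0,1],[0,0.0022,-0.031,0,0,0,1],[0,0.0049,-0.0463,0,0,0,1],[0,0.0087,-0.0614,0,0,0,1],[0,0.0135,-0.0761,0,0,0,1],[0,0.0193,-0.0905,0,0,0,1],[0,0.0261,-0.1045,0,0,0,1],[0,0.0339,-0.1179,0,0,0,1],[0,0.0426,-0.1308,0,0,0,1],[0,0.0508,-0.1413,0,0,0,1],[0,0.0566,-0.148,0,0,0,1]]'; python3 -m inch '[[0,0,0,0,0,0,1],[0,0,0,0,0,0,1]]'
python3 - <<'E'
from h import *
s=telemetry.get_obs();h=np.array([.457+.222*.9966,-.0415+.222*.082,.106]);b=s["ee_pos"]+[0,0,.0187]
r=b-h;x=r[0]*.9966+r[1]*.082;print(np.hypot(x,r[2]),np.arctan2(r[2],-x),s["q"])
shot("side")
a=load("side")[0][80:260,180:390,::-1];cv2.imwrite("pics/crop4.png",cv2.resize(a,None,fx=3,fy=3,interpolation=cv2.INTER_CUBIC))
E
```

```text
time: 10.47
ee_pos: [0.5123, -0.0377, 0.2389]
tcp_rot: [-179.8, 0.0, 94.7]
wrist_force: [-17.4, -2.2, 12.5]
opening: 0.0127
time: 10.63
ee_pos: [0.512, -0.0378, 0.2387]
tcp_rot: [-179.9, 0.0, 94.7]
wrist_force: [-16.7, -3.4, 13.0]
opening: 0.0126
0.22529502885320643 0.7367608339602524 [-4.18306299e+00  2.46399567e-01  5.99423504e+00  9.58797535e+01
 -6.59554285e-02  8.10812513e+01]
```

View pics/crop4.png

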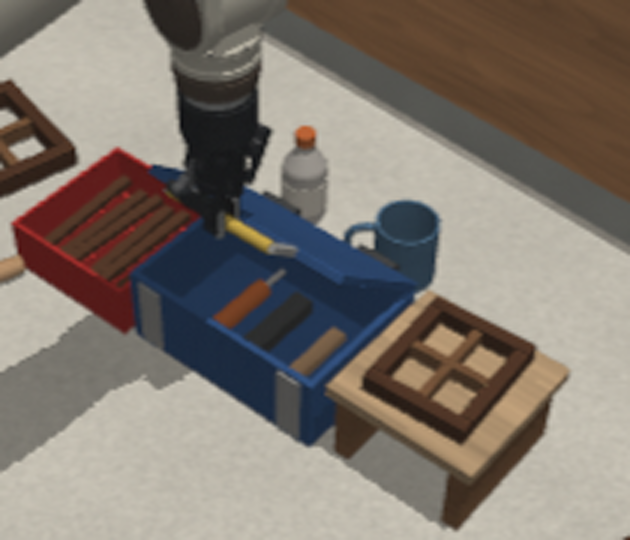

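The lid is about 42° up, bar at crop px ≈(248,235), frame whole on the stand. The 20 N radial force means my path runs a few mm inside the true arc; I correct outward and go on in two pieces.

```bash
python3 -m inch '[[0,0.0015,-0.0071,0,0,0,1],[0,0.011,-0.0165,0,0,0,1],[0,0.0227,-0.0267,0,0,0,1],[0,0.0351,-0.0361,0,0,0,1],[0,0.0482,-0.0445,0,0,0,1],[0,0.0482,-0.0445,0,0,0,1]]'
cat > arc.py <<'E'
from h import *
s=telemetry.get_obs();h=np.array([.457+.222*.9966,-.0415+.222*.082,.106]);b=s["ee_pos"]+[0,0,.0187]
r=b-h;x=r[0]*.9966+r[1]*.082;print(np.hypot(x,r[2]),np.arctan2(r[2],-x))
E
python3 arc.py
```

```text
time: 11.18
ee_pos: [0.5634, -0.0336, 0.2834]
tcp_rot: [179.9, 0.0, 94.8]
wrist_force: [-5.8, -2.0, 8.6]
opening: 0.0125
0.22752518166912783 1.0393060282712585
```

```bash
python3 -m inch '[[0,0.013,-0.0085,0,0,0,1],[0,0.027,-0.0151,0,0,0,1],[0,0.0415,-0.0207,0,0,0,1],[0,0.0545,-0.0246,0,0,0,1],[0,0.0675,-0.0278,0,0,0,1],[0,0.0785,-0.0298,0,0,0,1],[0,0.0873,-0.0311,0,0,0,1],[0,0.0935,-0.0318,0,0,0,1],[0,0.0935,-0.0318,0,0,0,1]]'; python3 arc.py
```

```text
time: 11.93
ee_pos: [0.6564, -0.026, 0.3135]
tcp_rot: [179.9, 0.0, 94.7]
wrist_force: [0.6, -2.4, 2.5]
opening: 0.013
0.22725565557949787 1.4737109924948837
```

```bash
python3 -m inch '[[0,0,0,0,0,0,0.6],[0,0,0,0,0,0,0.3],[0,0,0,0,0,0,0.1],[0,0,0,0,0,0,0.1],[0,0.003,-0.01,0,0,0,0.1],[0,0.006,-0.025,0,0,0,0.1],[0,0.006,-0.05,0,0,0,0.1],[0,0.006,-0.08,0,0,0,0.1],[0,0,-0.1,0,0,0,0.1],[0,-0.03,-0.1,0,0,0,0.1],[0,-0.07,-0.1,0,0,0,0.1],[0,-0.1,-0.1,0,0,0,0.1]]'; python3 -m inch '[[0,-0.04,0,0,0,0,0.1],[0,-0.08,0,0,0,0,0.1],[0,-0.12,0,0,0,0,0.1],[0,-0.12,0,0,0,0,0.1],[0,-0.12,0,0,0,0,0.1],[0,-0.12,0,0,0,0,0.1]]'
python3 - <<'E'
from h import *
shot("side");shot("scene")
a=np.hstack([load("side")[0][80:280,180:400],load("scene")[0][100:300,180:400]])[:,:,::-1];cv2.imwrite("pics/crop5.png",cv2.resize(a,None,fx=1.8,fy=1.8,interpolation=cv2.INTER_CUBIC))
for n in("side","scene"):
    im,d,K,R,t=load(n);W=cloud(d,K,R,t);hs=cv2.cvtColor(im,cv2.COLOR_RGB2HSV)
    m=(hs[...,0]>20)&(hs[...,0]<32)&(hs[...,1]>150)&(W[...,2]>.2)&(W[...,0]<.8);print(m.sum(),np.median(W[m],0))
E
python3 m.py side scene
```

```text
time: 12.93
ee_pos: [0.5708, -0.0329, 0.4124]
tcp_rot: [-179.9, -0.0, 94.8]
wrist_force: [0.5, -0.3, 1.9]
opening: 0.077
time: 13.43
ee_pos: [0.4512, -0.0429, 0.4141]
tcp_rot: [179.9, 0.0, 94.7]
wrist_force: [0.7, -0.4, -0.2]
opening: 0.0766
115 [ 0.67140679 -0.02618204  0.33322582]
140 [ 0.6781807  -0.03028436  0.33264294]
side wood 1023 (array([ 613.5, -262. ]), array([181.7, 180.8]), 5.79) z [0.1065 0.1097 0.1129]
side dark 951 (array([ 613.7, -260. ]), array([146. , 121.3]), 7.1) z [0.1251 0.1319 0.1356]
scene blue 160 (array([680.4, -26.4]), array([ 11.6, 256.8]), 4.53) z [0.1098 0.1166 0.1235]
scene wood 1328 (array([ 614.9, -262.4]), array([179.6, 179.4]), 4.54) z [0.1076 0.1089 0.1101]
scene dark 1603 (array([ 615.7, -260.6]), array([140.5, 122.9]), 7.73) z [0.1248 0.1317 0.1337]
```

View pics/crop5.png

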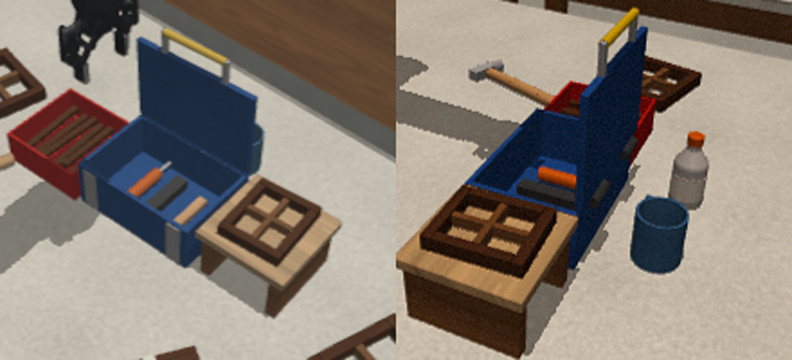

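The lid stands upright by itself: bar at crop px (195,47) and (620,30), bar x ≈ hinge x, about 1.55 rad. The frame is flat on the stand, and the glue bottle, mug and hammer haven't moved. The gripper is clear, so I hand in.

```bash
python3 -c "
from workcell import order; print(order.job_done())"
```

```text
the job is handed in; nothing more can be done
None
```

The frame is on the plywood stand and the chest lid is fully open; I handed the job in at about 13.5 s of the 56 s allowed.

- **Frame:** I pinched its stand-side rim and slid it flat across the 2 mm step. After release its centre was about (0.614, -0.260), against the stand's centre at (0.614, -0.262). It lies about 3° askew to the stand and more than 15 mm inside every edge. It stayed there while I opened the lid.
- **Lid:** I raised it by the yellow bar to about 1.47 rad and let go. The last images show it upright at the stop, with the bar about 0.333 m high and above the hinge, and the gripper well clear.
- **Leave-alone items:** In the last images the glue bottle, mug and hammer look unmoved. The strips were only partly in view; the arm never worked near them.
- **Disagreements:**
  - My first lifting path ran a few millimetres inside the bar's true arc, giving about 21 N at the wrist. I corrected it partway, and the force fell to a few newtons.
  - The gripped-bar readings put the lid's radius at 0.225 to 0.228 m against the given 0.222 m.
  - The two fixed cameras differ by about 7 mm on the open bar's x.
  - The fingertips pressed on the lid with about 4 N when they first closed on the frame.

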